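# Invert the poured plates by turning tray onto tray

### The job

The six poured plates have to go into incubation upside down, all in one go and without a finger touching the dishes. Close the empty tray face down over the loaded one, so that the two half handles make one bar to swing the pair by, and turn the closed pair gently over until it lies on the bench bottom up. Then lift off the tray that is now empty and lay it flat on the bench beside the other, leaving all six dishes upside down in their new tray and the other things on the bench where they are.

Things in the scene. Friction and masses are not known exactly. Their poses are not given: they have to be found in the camera images.
- loaded_tray: grey plastic tray holding the dishes, 219 mm long (y), 103 wide (x), 28 high (z), 240 g. Origin: middle of its underside; z out of the face (up at the start). Two round pockets 94 mm across at y = +58 and -58 mm, floors at z = 5 mm, open at the face (z = 28). Long sides straight on the underside. At mid-length a finger notch 32 mm wide in each; half a handle on the -x side
- empty_tray: the empty tray, identical. Starts face down on the bench: z down, origin on top, leaning 1.7 degrees (handle side 4 mm up, as the bar stands 4 mm proud of the face). Laid face down on the loaded tray, x axes the same way, the rims touch, the half handles form one straight bar, and the pair is 56 mm thick with 46 mm of height inside for each stack of three dishes, the middle one half in each tray
- loaded_tray_waist (a point): grip point of the loaded tray: x = 0, y = 0, z = 6.5 mm, close to its centre of mass seen from above. Between the notches the waist is 60 mm wide along x, with flat cheeks 26 mm long (y), z = 0 to 13 mm: pinch it here along x. Above 13 mm, up to the face, there is nothing to grip
- empty_tray_waist (a point): the same grip point of the empty tray
- loaded_tray_handle (a point): x = -83.5, y = 0, z = 28 mm of the loaded tray: middle of the whole bar handle of a closed pair, 32 mm out from the straight edge. Its own half: round bar 8 mm thick, along y from 1.5 to 32 mm, then back to the tray at y = 40. Fingers closing along x here hold both halves; the round bar can turn between them like a hinge
- empty_tray_handle (a point): the same point of the empty tray (its half also runs from its own y = 1.5 to 32 mm); coincides with the loaded tray's when the two are closed on each other
- empty_tray_pocket0 (a point): centre of the floor of the empty tray's pocket at its y = +58 mm
- empty_tray_pocket1 (a point): centre of the floor of the empty tray's pocket at its y = -58 mm
- dish_0: a closed petri dish, 90 mm across, 15 mm high, 30 g; the lowest one of the stack of three in the loaded tray's pocket at its y = +58 mm. Origin: centre of its underside; z up at the start
- dish_1: a closed petri dish, 90 mm across, 15 mm high, 30 g; the middle one of the stack of three in the loaded tray's pocket at its y = +58 mm. Origin: centre of its underside; z up at the start
- dish_2: a closed petri dish, 90 mm across, 15 mm high, 30 g; the top one of the stack of three in the loaded tray's pocket at its y = +58 mm. Origin: centre of its underside; z up at the start; the stack stands 22 mm out of the tray
- dish_3: a closed petri dish, 90 mm across, 15 mm high, 30 g; the lowest one of the stack of three in the loaded tray's pocket at its y = -58 mm. Origin: centre of its underside; z up at the start
- dish_4: a closed petri dish, 90 mm across, 15 mm high, 30 g; the middle one of the stack of three in the loaded tray's pocket at its y = -58 mm. Origin: centre of its underside; z up at the start
- dish_5: a closed petri dish, 90 mm across, 15 mm high, 30 g; the top one of the stack of three in the loaded tray's pocket at its y = -58 mm. Origin: centre of its underside; z up at the start; the stack stands 22 mm out of the tray
- flask: bystander: conical flask with stopper, 69 mm across, 131 mm high; origin centre of its underside
- dropper_bottle: bystander: small amber dropper bottle, 29 mm across, 93 mm high; origin centre of its underside
- capped_tube: bystander: capped 50 mL tube standing upright, 34 mm across, 116 mm high; origin centre of its underside
- timer: bystander: flat timer, 58 x 66 x 20 mm; origin centre of its underside
Things that resemble listed ones, but are neither listed nor needed, are in the scene too. Leave any brown or yellow look-alike of the dish_2 alone.

How it is judged:
By the outcome, as a careful person would: the job done as asked, in the order asked, and still so for the second after the job is handed in, with the robot touching nothing.
It also fails if it takes over 67 s, if anything falls off the work surface, if the arm or the gripper's body presses on something with over 40 N, if the wrist force passes 120 N, or if a joint passes its speed limit or range.

### The arm

A 7-joint arm with a two-finger parallel gripper is mounted at the origin on a cart in front of the work surface, level with it; the furniture and walls round the work are solid. World frame = base frame: x ahead of the robot, y to its left, z up, the work surface at z = 0. Lengths are in m, angles in rad, forces in N, time in s.
With the tool pointing down it reaches from about 0.35 to 0.9 m from the base axis. Payload 7.2 kg.
Tool frame: the origin (TCP) lies on the centre line of the jaws, within the pads' length; the fingertips stand ctrl.tips_ahead ahead of it and the grasp point (between the pads) lies 8 mm behind it (ctrl.tips_ahead is the distance from the TCP to the fingertips, in m); z points along the fingers, y is the line along which they close (so a half turn about z gives the same grasp; the last joint's range is limited). The gripper opens to 88 mm and grips with 3 to 60 N. Pads are 20 mm wide; open, the fingers measure 115 mm over their backs; the gripper's body (75 mm by 178 mm) begins 61 mm behind the grasp point.
Start: joints at [-1.347, 0.411, -0.013, 1.596, 0.006, 1.134, -0.082], TCP at [0.18, 0.599, 0.234] pointing down, gripper open.
Joint ranges: [-2.95, 2.95], [-0.29, 1.99], [-1.47, 1.44], [0.14, 2.54], [-1.03, 4.17], [0.13, 1.85], [-2.86, 2.86]. Speed limits (rad/s): [2.39, 2.39, 3.01, 3.01, 3.14, 3.14, 3.14].

### API

Orientations are given as a unit quaternion [x, y, z, w].
In Python, from station import ctrl, camera, job, models gives the robot as it stands. The module is installed in compiled form; this text tells all that it offers.
- The arm moves only by the tool drive_tool, never from a script. Its argument "targets" is a list of rows, each a list of 4 numbers: the shift along the world's x, y, z in mm, then the turn about the world's z in degrees. A call has 1 to 5 rows; each row shifts and turns the commanded pose from where the row before left it; what a row does not reach is not made up. A row lasts 1/8 s, in which the tool goes at most 62.5 mm and 10.7 degrees, less where a joint would pass 70% of its speed; a pose out of reach is approached as far as the arm can. A call is refused whole if a number of a shift passes 62.5 or a number of a turn 10.7, either way. A call with a gripper value outside its range is refused whole. "hand" is the opening, from 0 (shut) to 1 (fully open), set as the call begins (left out, the last holds). The fingers move at their own pace and stop on an object; the grip force is fixed at half the most. Time passes only in rows, so rows that do not move let the fingers close. It gives the time, the measured TCP pose, the force, the opening and the grip force at its end, in the units of the state.
- ctrl.read_state(): the state, without advancing time (a new reading comes with each control period).
- camera(name): name is "scene" or "top"; returns a dict with "pixels" (420x560x3 uint8, blue, green, red), "z_map" (420x560 float32, m along the optical axis (not along the pixel's ray), 0 where there is no reading), "fx", "fy", "cx", "cy" (pixels), "dist" ([k1, k2, p1, p2, k3] as OpenCV has them; the pictures are not rectified), "eye" and "attitude" of the camera in the world. Camera axes: x right, y down, z forward; pixel columns grow to the right and rows downward; lengths in m; the calibration is good to about 2 mm. A picture is of the moment at which its call begins.
- job.sign_off(): hands the job in; it is judged then, once.
Trained networks look in the newest picture that a camera, given by its name, has taken for a name from the list of things; names that differ only in an ending like _2 or _b are one class to them, and where a whole thing is asked for, a point or a joint stands for the part that bears it (a point fixed in the world has none). Each returns a list of dicts, best first, with "score" (0 to 1); they miss things now and then, are a little off and sometimes report something else, mostly with a low value. They report only what shows in the picture. A call takes as long as a camera call. They do not tell look-alikes from the thing itself.
- models.masks_of(camera, query): "region" (420x560 bool, what is visible of it) and "bbox" ([centre column, centre row, width, height] in pixels, round what is visible of it).
- models.spot_point(camera, query): "at" ([column, row] in pixels: a listed point, or the origin of a listed thing).
The state is a dict: "clock": time; "joints": joint angles; "qvel": joint speeds; "joint_efforts": joint torques, N m; "eef_pos": TCP position; "orientation": TCP orientation; "force": force on the tool from outside, world axes, zero at the start; "wrist_torque": the same for the moment, N m; "finger_gap": opening from 0.0 (shut) to 1.0 (fully open); "grasp_force": force on a finger pad.
Only numpy, scipy, OpenCV 4.12 (cv2) and the standard library are available. Lean on these libraries where they do the work, as an engineer would, in place of code of your own. Each camera call takes 0.05 s, during which the arm holds its last target. There are 200 camera calls.

## Working session

There is one attempt and no reset: what is moved stays moved. The work goes in short steps, Python scripts to look and compute and a tool call to move; the robot and the scene stay as the last step left them, time stands still between calls to the robot, and variables do not carry over. Pictures are saved under pics/ and viewed, at most 10 in all, crops included, and the job is handed in when it is done.

Besides the shell and the picture viewer there is one more tool, called after "Request:" in YAML: its name, and indented under it one key for each argument. drive_tool: Moves the arm, as the interface text tells. Its arguments: {"type":"object","properties":{"targets":{"type":"array","items":{"type":"array","items":{"type":"number"}}},"hand":{"type":"number"}},"required":["targets"]}

```bash
mkdir -p pics
cat > h.py <<'E'
import numpy as np,cv2
from scipy.spatial.transform import Rotation as R
from station import ctrl,camera,job,models
def att(c):
    a=np.array(c["attitude"],float)
    return a if a.shape==(3,3) else R.from_quat(a).as_matrix()
def world(c,u,v,z=None,depth=None):
    K=np.array([[c["fx"],0,c["cx"]],[0,c["fy"],c["cy"]],[0,0,1]])
    p=cv2.undistortPoints(np.array([[[u,v]]],float),K,np.array(c["dist"],float))[0,0]
    d=att(c)@np.array([p[0],p[1],1]);e=np.array(c["eye"])
    if z is not None: return e+d*(z-e[2])/d[2]
    if depth is None: depth=c["z_map"][int(round(v)),int(round(u))]
    return e+d*depth
def cloud(c):
    K=np.array([[c["fx"],0,c["cx"]],[0,c["fy"],c["cy"]],[0,0,1]])
    v,u=np.mgrid[:420,:560]
    p=cv2.undistortPoints(np.stack([u.ravel(),v.ravel()],1).astype(float)[:,None],K,np.array(c["dist"],float))[:,0]
    P=np.c_[p,np.ones(len(p))]*c["z_map"].reshape(-1,1)
    return (P@att(c).T+np.array(c["eye"])).reshape(420,560,3)
E
python3 - <<'E'
from h import *
s=ctrl.read_state();print(s,ctrl.tips_ahead)
ims=[]
for n in("top","scene"):
    c=camera(n);print(n,c["eye"],c["attitude"],c["fx"]);ims.append(c["pixels"])
    cv2.imwrite(f"pics/{n}0.png",c["pixels"])
    W=cloud(c)
    for q in("loaded_tray","empty_tray","dish_0","flask","dropper_bottle","capped_tube","timer"):
        for m in models.masks_of(n,q)[:4]:
            P=W[m["region"]&(c["z_map"]>0)]
            print(q,round(m["score"],2),np.round(m["bbox"]),np.round(np.median(P,0),3) if len(P) else '',np.round(np.percentile(P,[2,98],axis=0),3).tolist() if len(P) else '')
    for q in("loaded_tray_waist","empty_tray_waist","loaded_tray_handle","empty_tray_handle","empty_tray_pocket0","empty_tray_pocket1","dish_2"):
        for m in models.spot_point(n,q)[:3]:
            u,v=m["at"];print(q,round(m["score"],2),np.round(m["at"]),np.round(world(c,u,v,z=.028),3))
E
```

```text
{'clock': 0.0, 'joints': array([-1.34720611,  0.41191502, -0.01273127,  1.59703153,  0.00562447,
        1.13433119, -0.08216769]), 'qvel': array([-2.13720232e-03,  2.93552904e-05,  3.92937799e-04,  3.68570990e-04,
        2.10568096e-04, -1.93611227e-03, -6.64093832e-04]), 'joint_efforts': array([-9.45372158e-04, -5.87944865e+01,  6.41195364e-01, -2.91089112e+01,
       -5.37866412e-02,  1.81464694e-02,  1.67130565e-04]), 'eef_pos': array([0.17968564, 0.59809455, 0.23280469]), 'orientation': array([ 1.45336038e-01,  9.89382007e-01, -8.22840097e-04, -5.43731540e-05]), 'force': array([ 0.68531723, -0.04201317,  0.68675521]), 'wrist_torque': array([-0.00782481, -0.0243606 ,  0.03787129]), 'grasp_force': 0.0, 'finger_gap': 1.002813341313774} 0.011
top [0.20179261 0.04033707 1.52158487] [ 0.71237557 -0.6923425   0.08232521 -0.08003414] 435.53850585423845
loaded_tray 0.66 [278. 230.  42.  50.] [0.511 0.026 0.02 ] [[0.406, -0.027, -0.002], [0.56, 0.098, 0.035]]
empty_tray 0.58 [172. 220.  34.  60.] [0.501 0.41  0.029] [[0.406, 0.363, 0.02], [0.603, 0.458, 0.036]]
dish_0 0.8 [386. 217.  26.
[... 2622 characters left out ...]
0.  39.] [ 0.627 -0.27   0.067] [[0.619, -0.29, 0.002], [0.647, -0.26, 0.117]]
capped_tube 0.18 [279. 204.  38.  22.] [0.56  0.031 0.048] [[0.524, -0.036, -0.0], [0.693, 0.071, 0.051]]
loaded_tray_waist 0.9 [290. 225.] [0.472 0.041 0.028]
empty_tray_waist 0.62 [151. 256.] [0.5   0.405 0.028]
loaded_tray_handle 0.62 [262. 228.] [0.493 0.114 0.028]
empty_tray_pocket0 0.8 [139. 243.] [0.569 0.417 0.028]
empty_tray_pocket0 0.7 [152. 270.] [0.443 0.417 0.028]
empty_tray_pocket1 0.8 [139. 243.] [0.569 0.417 0.028]
empty_tray_pocket1 0.7 [152. 270.] [0.443 0.417 0.028]
dish_2 0.95 [303. 225.] [0.456 0.012 0.028]
dish_2 0.89 [225. 245.] [0.46  0.231 0.028]
dish_2 0.68 [276. 206.] [0.581 0.025 0.028]
```

View pics/top0.png

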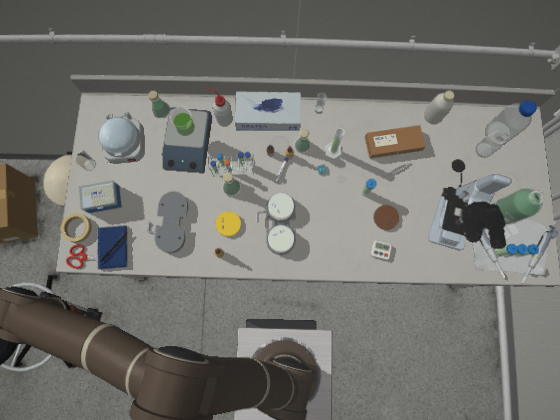

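View pics/scene0.png

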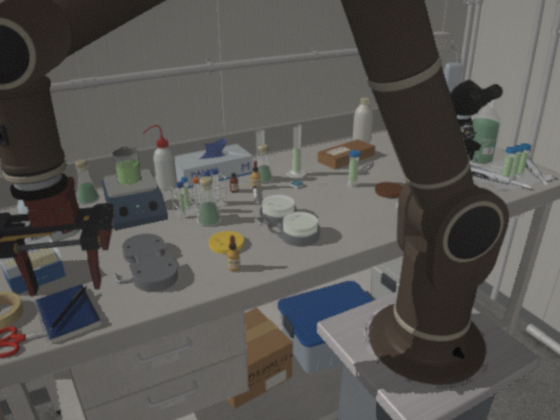

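The top view shows the loaded tray with two white dish stacks at (281,207) and (281,239), and its half handle at (262,215) on the +y side. The empty tray is face down at (171,222), with its half handle at (152,231). The yellow dish at (228,224) and the brown one at (386,217) are look-alikes. The white stacks standing out of the grey tray are the ones meant. Next I refine the poses and take one enlarged crop.

```bash
cat >> h.py <<'E'
def circ(P,r):
    from scipy.optimize import least_squares
    h=cv2.convexHull((P[:,:2]*1e3).astype(np.float32))[:,0]
    f=least_squares(lambda p:np.hypot(h[:,0]-p[0],h[:,1]-p[1])-p[2],[*(h.mean(0)),r*1e3],loss="soft_l1")
    return f.x
def topfit(W,lo,hi,x0,x1,y0,y1):
    m=(W[...,2]>lo)&(W[...,2]<hi)&(W[...,0]>x0)&(W[...,0]<x1)&(W[...,1]>y0)&(W[...,1]<y1)
    P=W[m]; q=P[:,:2]-P[:,:2].mean(0)
    w,V=np.linalg.eigh(q.T@q); a=V[:,1]*np.sign(V[0,1])
    r=cv2.minAreaRect((P[:,:2]*1e3).astype(np.float32))
    return len(P),P.mean(0).round(4),np.degrees(np.arctan2(a[1],a[0])).round(2),r,P
E
python3 - <<'E'
from h import *
c=camera("top");W=cloud(c)
n,m,a,r,P=topfit(W,.02,.045,.36,.65,.33,.47);print("empty",n,m,a,r,np.percentile(P,[0.5,99.5],axis=0).round(3).tolist())
A=np.c_[P[:,:2]-m[:2],np.ones(n)];print("slope",np.linalg.lstsq(A,P[:,2],rcond=None)[0])
n,m,a,r,P=topfit(W,.041,.06,.36,.65,-.06,.11);print("dishes",n,m,a,r)
for x0,x1 in((.36,.508),(.508,.65)):
    Q=P[(P[:,0]>x0)&(P[:,0]<x1)];print(circ(Q,.045).round(1),Q.mean(0).round(4))
n,m,a,r,P=topfit(W,.015,.036,.36,.65,-.045,.14);print("ltray",n,m,a,r)
b=c["pixels"]
k=np.hstack([cv2.resize(b[185:265,130:210],(400,400),interpolation=3),cv2.resize(b[185:265,240:320],(400,400),interpolation=3)])
cv2.imwrite("pics/crop1.png",k)
E
```

```text
empty 1481 [0.5035 0.4103 0.0289] -0.18 ((505.00372314453125, 409.99566650390625), (214.6986541748047, 104.79287719726562), 0.6282477974891663) [[0.399, 0.36, 0.021], [0.609, 0.461, 0.038]]
slope [-0.00462086  0.02974567  0.02890856]
dishes 1017 [0.5096 0.0247 0.0479] 1.53 ((512.0942993164062, 25.420061111450195), (203.41539001464844, 87.4808120727539), 1.038098931312561)
[453.1  23.1  43.3] [0.4526 0.0231 0.048 ]
[567.1  25.6  44.9] [0.5663 0.0262 0.0478]
ltray 307 [0.4984 0.0353 0.0263] 14.72 ((509.9926452636719, 42.48944091796875), (214.03660583496094, 137.62948608398438), 1.0136598348617554)
```

View pics/crop1.png

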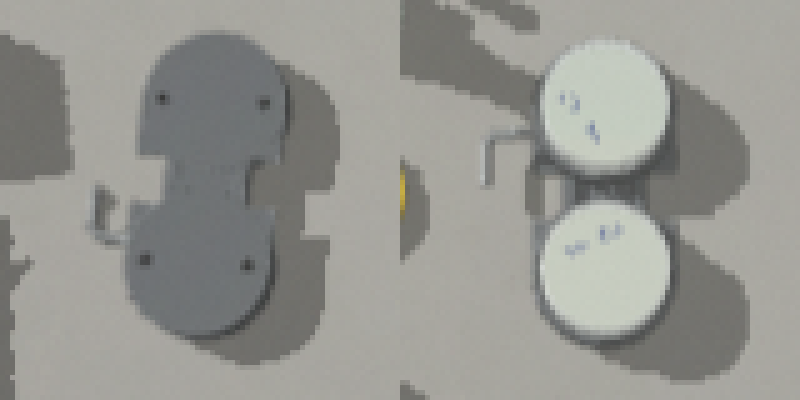

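The crop confirms that both grey trays have their half handle on the +y side. The left one, with 4 screw dots and face down, is the empty tray. The right one carries the white dishes. No half turn is needed between them. Moving over the empty tray.

Request:
drive_tool:
  targets:
    - [54, -31, 0, 2.8]
    - [54, -31, 0, 2.8]
    - [54, -31, 0, 2.8]
    - [54, -31, 0, 2.8]
    - [54, -32, 0, 2.8]
  hand: 1

```text
clock: 2.17
eef_pos: [0.4512, 0.4417, 0.2339]
orientation: [0.023, 1.0, 0.0, 0.0]
force: [0.3, 1.0, 0.9]
finger_gap: 1.002
grasp_force: 0.0
```

Request:
drive_tool:
  targets:
    - [54, -32, 0, 2.6]
    - [0, 0, -40, 0]
    - [0, 0, -40, 0]
    - [0, 0, -30, 0]
    - [0, 0, 0, 0]

```text
clock: 2.8
eef_pos: [0.5021, 0.4097, 0.1213]
orientation: [0.001, 1.0, -0.002, -0.002]
force: [-0.2, 0.7, -0.1]
finger_gap: 1.001
grasp_force: 0.0
```

Run:
```python
from h import *
s=ctrl.read_state();print(s["clock"],s["eef_pos"],R.from_quat(s["orientation"]).as_matrix().round(4).tolist())
c=camera("scene");cv2.imwrite("pics/s1.png",cv2.resize(c["pixels"][150:330,60:330],(800,533)))
c=camera("top")
S=np.array([world(c,130+x/5-.4,185+y/5-.4,z=.0295) for x,y in((162,98),(265,104),(146,260),(248,265))])
print(S.round(4),S.mean(0))
```

```text
2.8 [0.50207395 0.40974358 0.12126275] [[-1.0, 0.002, -0.0036], [0.002, 1.0, -0.0033], [0.0036, -0.0033, -1.0]]
[[0.5643 0.446  0.0295]
 [0.562  0.3723 0.0295]
 [0.4479 0.4471 0.0295]
 [0.4466 0.3754 0.0295]] [0.50519624 0.41019411 0.0295    ]
```

View pics/s1.png

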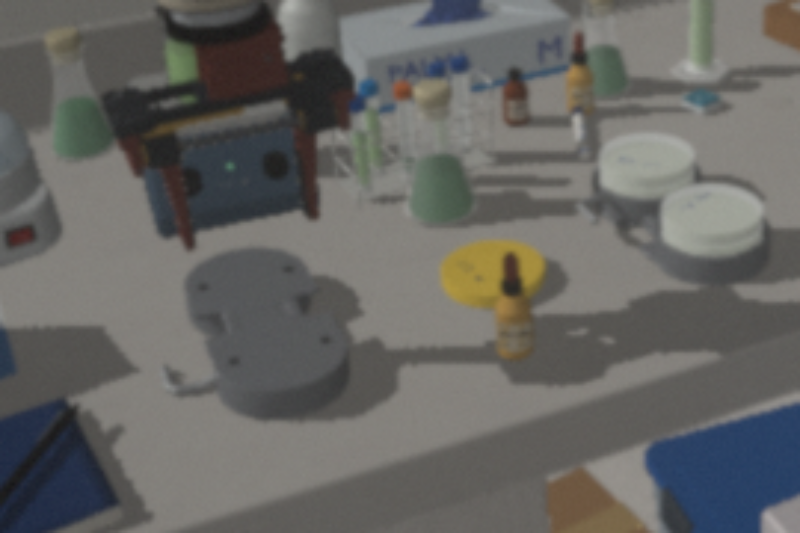

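The scene picture shows the gripper over the empty tray, which is at about (265,330) in the crop, with its notches free and its handle at (190,380). Descending.

Request:
drive_tool:
  targets:
    - [3, 0, -40, -1]
    - [0, 0, -35, 0]
    - [0, 0, -21, 0]
    - [0, 0, -10, 0]
    - [0, 0, 0, 0]

```text
clock: 3.52
eef_pos: [0.5066, 0.4111, 0.0181]
orientation: [0.01, 1.0, 0.0, 0.0]
force: [-0.5, -0.2, -1.0]
finger_gap: 1.0
grasp_force: 0.0
```

Request:
drive_tool:
  targets:
    - [0, 0, 0, 0]
    - [0, 0, 0, 0]
    - [0, 0, 0, 0]
    - [0, 0, 0, 0]
  hand: 0.5

```text
clock: 4.03
eef_pos: [0.5066, 0.411, 0.0182]
orientation: [0.01, 1.0, 0.0, 0.0]
force: [-1.7, -0.3, 3.8]
finger_gap: 0.682
grasp_force: 30.0
```

Request:
drive_tool:
  targets:
    - [0, 0, 15, 0]
    - [0, 0, 35, 0]
    - [0, 0, 50, 0]
    - [0, 0, 50, 0]
    - [0, 0, 22, 0]

```text
clock: 4.65
eef_pos: [0.5072, 0.4115, 0.1939]
orientation: [0.01, 1.0, 0.002, 0.002]
force: [0.6, 0.7, -3.0]
finger_gap: 0.682
grasp_force: 30.0
```

Request:
drive_tool:
  targets:
    - [0, -30, 0, 0]
    - [1, -50, 0, 0]
    - [1, -55, 0, 0.6]
    - [1, -55, 0, 0.6]
    - [1, -55, 0, 0.6]

```text
clock: 5.28
eef_pos: [0.51, 0.164, 0.1904]
orientation: [-0.006, 1.0, 0.0, 0.0]
force: [1.0, 0.3, -2.1]
finger_gap: 0.681
grasp_force: 30.0
```

Request:
drive_tool:
  targets:
    - [1, -55, 0, 0.6]
    - [0, -50, 0, 0.2]
    - [0, -36, 0, 0]
    - [0, 0, 0, 0]
    - [0, 0, 0, 0]

```text
clock: 5.9
eef_pos: [0.5112, 0.0255, 0.1901]
orientation: [-0.013, 1.0, 0.0, 0.0]
force: [0.1, 0.7, -2.3]
finger_gap: 0.683
grasp_force: 30.0
```

Run:
```python
from h import *
s=ctrl.read_state();print(s["clock"],s["eef_pos"],R.from_quat(s["orientation"]).as_euler("xyz",degrees=True),s["force"])
c=camera("top");W=cloud(c);p=s["eef_pos"]
b=c["pixels"][150:270,215:345];cv2.imwrite("pics/t2.png",cv2.resize(b,(780,720))[:600])
n,m,a,r,P=topfit(W,p[2]-.005,p[2]+.035,.36,.66,-.1,.14);print(n,m,a,r,P[:,2].min(),P[:,2].max())
A=np.c_[P[:,:2]-m[:2],np.ones(n)];print("slope",np.linalg.lstsq(A,P[:,2],rcond=None)[0])
for q in P[::max(1,n//5)]:print(q.round(3))
```

```text
5.9 [0.51124788 0.02550887 0.19007837] [ 1.79960862e+02  1.53056097e-02 -1.78506883e+02] [ 0.09277495  0.72103087 -2.25595894]
62 [0.4541 0.0708 0.2012] 5.93 ((452.96441650390625, 74.50881958007812), (69.76119995117188, 16.399478912353516), 5.371995449066162) 0.18537513603464828 0.208427304443203
slope [ 0.03862746 -0.57116413  0.20122618]
[0.488 0.075 0.201]
[0.471 0.071 0.206]
[0.462 0.068 0.205]
[0.45  0.067 0.204]
[0.438 0.067 0.201]
[0.422 0.064 0.201]
```

View pics/t2.png

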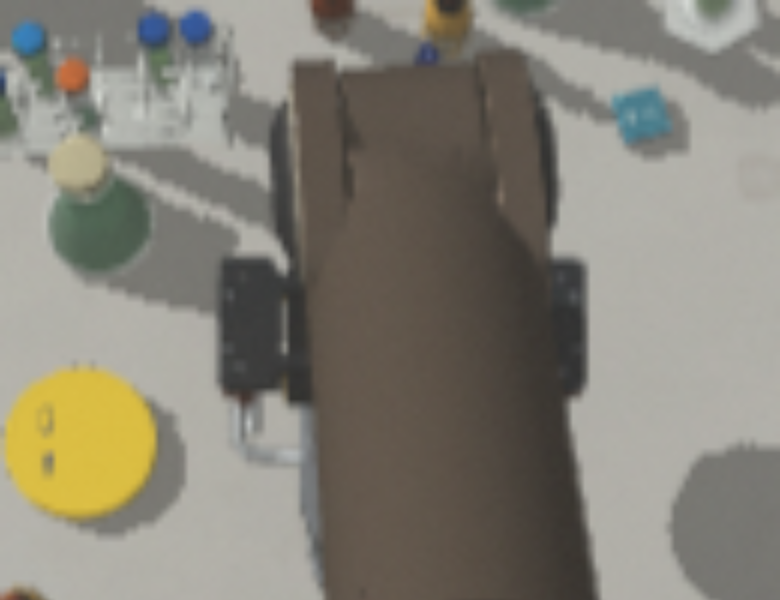

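The arm hides the tray from the top camera; only its handle shows, at about (245,430) in the crop. I lower to just above the stacks and check from the side camera.

Request:
drive_tool:
  targets:
    - [0, 0, -35, 0]
    - [0, 0, -40, 0]
    - [0, 0, -25, 0]
    - [0, 0, -12, 0]
    - [0, 0, 0, 0]

```text
clock: 6.58
eef_pos: [0.5112, 0.0256, 0.0774]
orientation: [-0.014, 1.0, 0.0, -0.001]
force: [0.4, 0.3, -0.9]
finger_gap: 0.68
grasp_force: 30.0
```

Run:
```python
from h import *
s=ctrl.read_state();print(s["eef_pos"],s["force"])
c=camera("scene");cv2.imwrite("pics/s2.png",cv2.resize(c["pixels"][165:265,230:360],(780,600),interpolation=cv2.INTER_CUBIC))
```

```text
[0.51116414 0.02563051 0.07735968] [ 0.36370318  0.32728492 -0.91479463]
```

View pics/s2.png

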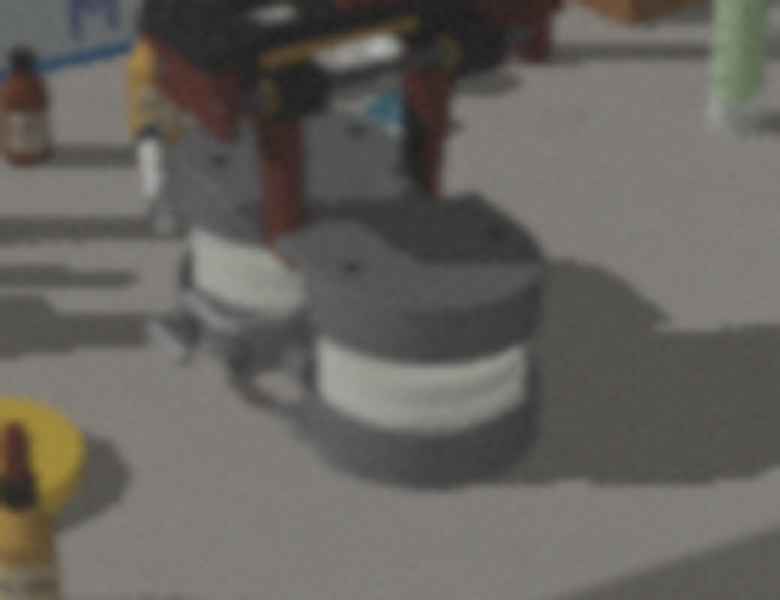

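The upper tray spans about 303–545 in the crop at the near end and the lower one 300–540, with the dishes centred between them, so they look aligned. Lowering and watching the force.

Request:
drive_tool:
  targets:
    - [0, 0, -6, 0]
    - [0, 0, -4, 0]
    - [0, 0, -3, 0]
    - [0, 0, -2, 0]
    - [0, 0, 0, 0]

```text
clock: 7.25
eef_pos: [0.5113, 0.0248, 0.0625]
orientation: [-0.013, 1.0, 0.0, -0.0]
force: [0.6, 0.6, -3.0]
finger_gap: 0.686
grasp_force: 30.0
```

Request:
drive_tool:
  targets:
    - [0, 0, -4, 0]
    - [0, 0, -3, 0]
    - [0, 0, -3, 0]
    - [0, 0, -2, 0]
    - [0, 0, 0, 0]

```text
clock: 7.88
eef_pos: [0.5113, 0.0248, 0.0505]
orientation: [-0.013, 1.0, -0.0, -0.0]
force: [0.9, 0.1, -2.6]
finger_gap: 0.685
grasp_force: 30.0
```

Request:
drive_tool:
  targets:
    - [0, 0, -2, 0]
    - [0, 0, -2, 0]
    - [0, 0, -1, 0]
    - [0, 0, 0, 0]

```text
clock: 8.38
eef_pos: [0.5114, 0.0249, 0.0461]
orientation: [-0.013, 1.0, 0.0, 0.0]
force: [-2.5, 0.1, 4.5]
finger_gap: 0.678
grasp_force: 30.0
```

Run:
```python
from h import *
s=ctrl.read_state();print(s["eef_pos"],s["force"],s["wrist_torque"])
c=camera("scene");cv2.imwrite("pics/s3.png",cv2.resize(c["pixels"][165:265,230:360],(780,600),interpolation=cv2.INTER_CUBIC))
```

```text
[0.51135694 0.02488083 0.04607735] [-2.45337878  0.10086664  4.51737965] [-0.22792463  0.40090068 -0.00155947]
```

View pics/s3.png

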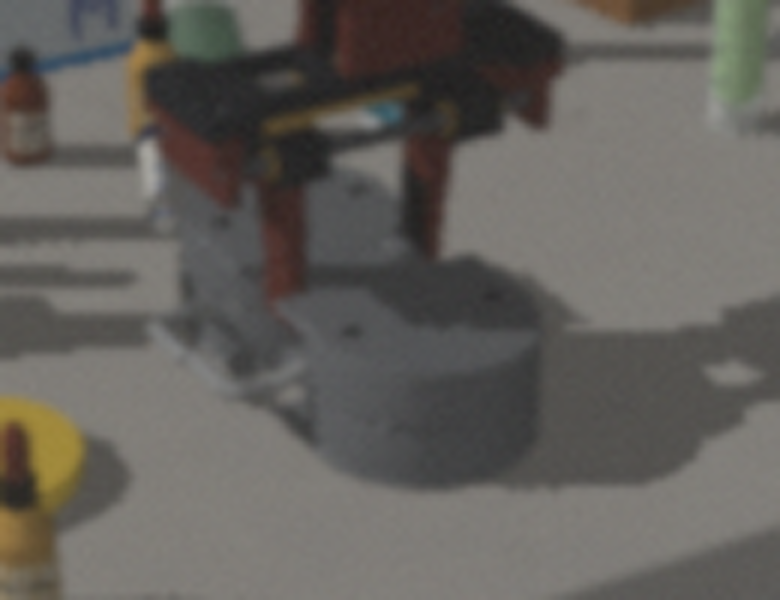

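The pair looks closed, with its handle bar straight from (155,325) to (235,385). Releasing, moving aside and measuring.

Request:
drive_tool:
  targets:
    - [0, 0, 0, 0]
    - [0, 0, 0, 0]
    - [0, 0, 30, 0]
    - [0, 0, 60, 0]
    - [0, 0, 60, 0]
  hand: 1

```text
clock: 9.05
eef_pos: [0.511, 0.0247, 0.1971]
orientation: [-0.013, 1.0, -0.0, -0.0]
force: [0.3, -0.2, 0.0]
finger_gap: 1.003
grasp_force: 0.0
```

Request:
drive_tool:
  targets:
    - [0, 50, 0, 0]
    - [0, 60, 0, 0]
    - [0, 60, 0, 0]
    - [0, 60, 0, 0]
    - [0, 0, 0, 0]

```text
clock: 9.68
eef_pos: [0.5099, 0.2607, 0.1951]
orientation: [-0.017, 1.0, 0.001, -0.0]
force: [0.1, -0.5, 0.0]
finger_gap: 1.0
grasp_force: 0.0
```

Run:
```python
from h import *
s=ctrl.read_state();print(s["eef_pos"],s["force"])
c=camera("top");W=cloud(c)
b=c["pixels"][175:275,230:330];cv2.imwrite("pics/t3.png",cv2.resize(b,(600,600),interpolation=2))
n,m,a,r,P=topfit(W,.045,.075,.36,.66,-.08,.1);print(n,m,a,r,P[:,2].min(),P[:,2].max())
A=np.c_[P[:,:2]-m[:2],np.ones(n)];print("slope",np.linalg.lstsq(A,P[:,2],rcond=None)[0])
n,m,a,r,P=topfit(W,.012,.045,.45,.57,.092,.14);print("bar",n,m,a,r,P[:,2].max())
for q in("loaded_tray_handle","empty_tray_handle"):
    for k in models.spot_point("top",q)[:2]:print(q,round(k["score"],2),k["at"],world(c,*k["at"],z=.028).round(4))
```

```text
[0.50985897 0.26073719 0.1951398 ] [ 0.10033781 -0.54206727  0.00228053]
1529 [0.5075 0.0252 0.0551] 1.4 ((509.0640563964844, 25.212705612182617), (211.83103942871094, 100.93408203125), 1.2796835899353027) 0.04515133280239825 0.065112209006978
slope [ 0.00097477 -0.00053279  0.05512469]
bar 61 [0.5084 0.1053 0.0296] 0.13 ((507.0289611816406, 103.15071868896484), (17.480998992919922, 86.07482147216797), 89.50769805908203) 0.03633209650422997
loaded_tray_handle 0.61 [259.4, 221.0] [0.5141 0.0988 0.028 ]
empty_tray_handle 0.55 [254.8, 224.8] [0.5    0.1144 0.028 ]
empty_tray_handle 0.41 [279.6, 203.0] [0.5812 0.0297 0.028 ]
```

View pics/t3.png

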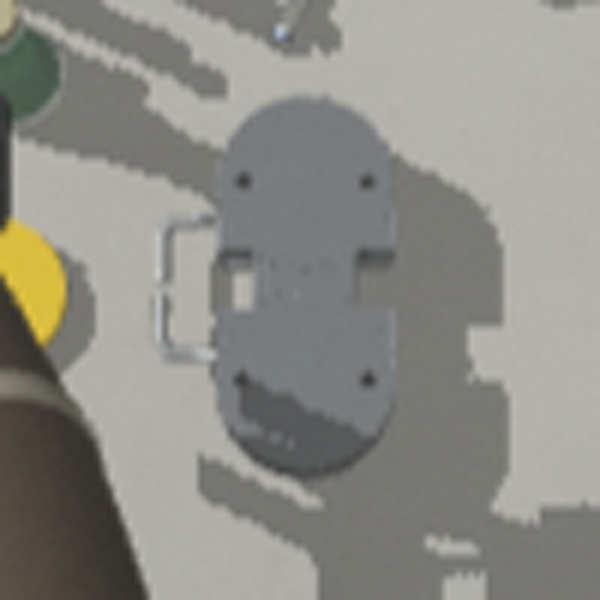

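The top view shows the pair closed and flat. The bar is straight at crop column 163, rows 220–355, and both pocket ends line up. Going to the bar with a narrow opening.

Request:
drive_tool:
  targets:
    - [-1, -50, 0, -0.4]
    - [-1, -60, 0, 0]
    - [0, -42, -40, 0]
    - [0, 0, -50, 0]
    - [0, 0, 0, 0]
  hand: 0.27

```text
clock: 10.45
eef_pos: [0.507, 0.1001, 0.1034]
orientation: [-0.008, 1.0, -0.001, -0.003]
force: [-0.6, 0.3, 0.2]
finger_gap: 0.472
grasp_force: 0.0
```

Run:
```python
from h import *
s=ctrl.read_state();print(s["eef_pos"],R.from_quat(s["orientation"]).as_euler("xyz",degrees=True),s["finger_gap"])
c=camera("scene")
cv2.imwrite("pics/s4.png",cv2.resize(c["pixels"][165:265,220:350],(780,600),interpolation=cv2.INTER_CUBIC))
```

```text
[0.50700192 0.10005676 0.10337139] [-179.87608604   -0.3411688  -179.12747677] 0.47231440398413205
```

View pics/s4.png

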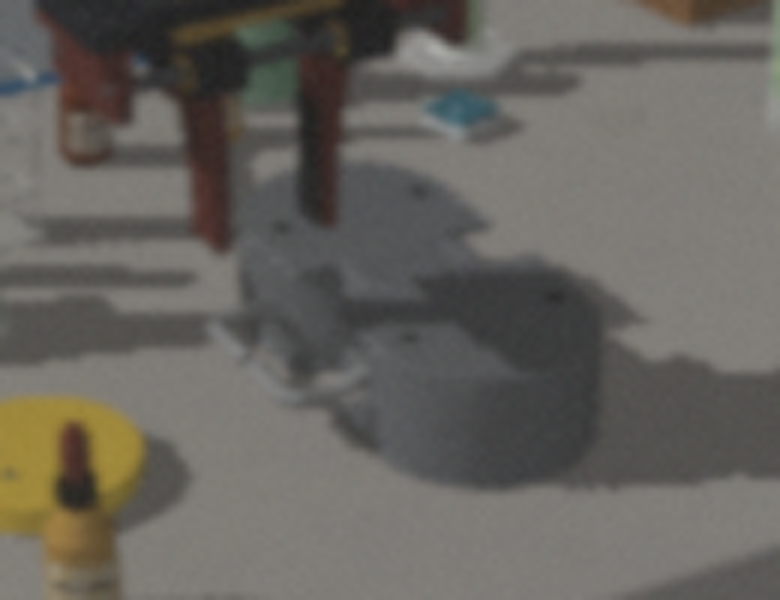

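The scene view shows the fingers above the bar, still closing, with the bar free from (215,325) to (300,400). I let it settle.

Request:
drive_tool:
  targets:
    - [0, 0, 0, 0]
    - [0, 0, 0, 0]
    - [0, 0, 0, 0]

```text
clock: 10.88
eef_pos: [0.5099, 0.1034, 0.1067]
orientation: [-0.01, 1.0, 0.0, 0.001]
force: [-0.1, 0.0, -0.1]
finger_gap: 0.269
grasp_force: 0.0
```

Request:
drive_tool:
  targets:
    - [-2, 5, 0, 0]
    - [0, 0, -25, 0]
    - [0, 0, 0, 0]
    - [0, 0, 0, 0]

```text
clock: 11.38
eef_pos: [0.5074, 0.1081, 0.0811]
orientation: [-0.01, 1.0, 0.0, -0.0]
force: [-0.9, 0.5, -0.9]
finger_gap: 0.269
grasp_force: 0.0
```

Request:
drive_tool:
  targets:
    - [0, 0, -25, 0]
    - [0, 0, -20, 0]
    - [0, 0, -12, 0]
    - [0, 0, -4, 0]
    - [0, 0, 0, 0]

```text
clock: 12.0
eef_pos: [0.5076, 0.1079, 0.02]
orientation: [-0.009, 1.0, 0.0, 0.0]
force: [0.3, -0.1, 0.4]
finger_gap: 0.27
grasp_force: 0.0
```

Request:
drive_tool:
  targets:
    - [0, 0, 0, 0]
    - [0, 0, 0, 0]
    - [0, 0, 0, 0]
  hand: 0

```text
clock: 12.38
eef_pos: [0.5077, 0.1081, 0.0202]
orientation: [-0.01, 1.0, 0.0, 0.0]
force: [-1.4, 0.4, 4.2]
finger_gap: 0.077
grasp_force: 30.0
```

Both half bars are gripped. Now I lift along an arc about the far bottom edge.

Request:
drive_tool:
  targets:
    - [0, -2, 11, 0]
    - [0, -3, 10, 0]
    - [0, -5, 11, 0]
    - [0, -6, 11, 0]
    - [0, -6, 10, 0]

```text
clock: 13.0
eef_pos: [0.5074, 0.0854, 0.0736]
orientation: [-0.009, 1.0, 0.0, 0.0]
force: [-0.7, -0.9, -4.6]
finger_gap: 0.075
grasp_force: 30.0
```

Request:
drive_tool:
  targets:
    - [0, -7, 10, 0]
    - [0.5, -8, 9, 0]
    - [0, -9, 8, 0]
    - [0, -10, 7, 0]
    - [0.5, -10, 6, 0]

```text
clock: 13.62
eef_pos: [0.5089, 0.0422, 0.1137]
orientation: [-0.01, 1.0, 0.001, 0.001]
force: [-1.7, 4.7, 4.9]
finger_gap: 0.072
grasp_force: 30.0
```

Run:
```python
from h import *
s=ctrl.read_state();print(s["clock"],s["eef_pos"],s["force"],s["finger_gap"])
c=camera("scene")
cv2.imwrite("pics/s5.png",cv2.resize(c["pixels"][125:265,220:400],(770,600),interpolation=cv2.INTER_CUBIC))
```

```text
13.625 [0.50893722 0.04224124 0.113748  ] [-1.70312194  4.72869533  4.89110375] 0.07240675030663202
```

View pics/s5.png

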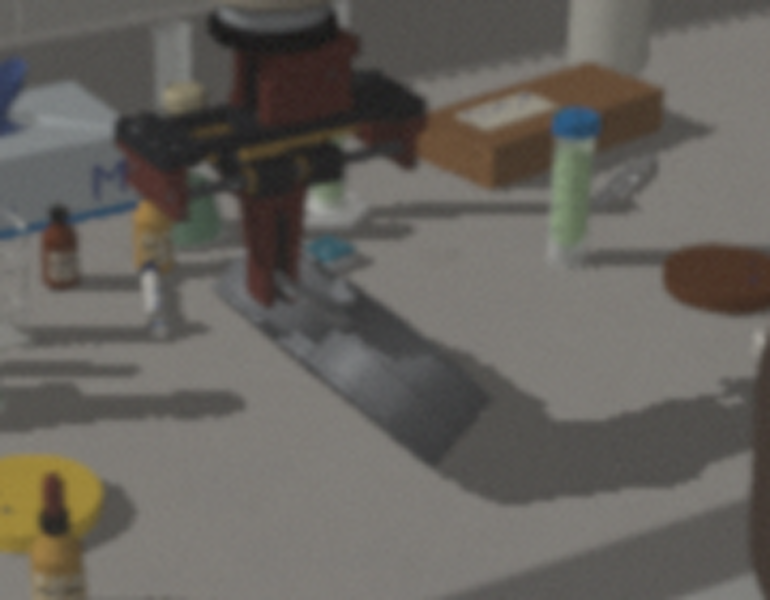

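The side view shows the pair rotated about 45–50° and still closed. The far edge rests on the bench at (440,465) in the crop and the bar is in the fingers at (270,290). From here on I check by numbers.

Request:
drive_tool:
  targets:
    - [0, -8, 9, 0]
    - [0.5, -11, 6, 0]
    - [0, -11, 4, 0]
    - [0.5, -12, 3, 0]
    - [0, 0, 0, 0]

```text
clock: 14.3
eef_pos: [0.5092, -0.0016, 0.1346]
orientation: [-0.008, 1.0, -0.0, -0.0]
force: [-0.8, -0.4, -7.7]
finger_gap: 0.08
grasp_force: 30.0
```

```bash
cat > side.py <<'E'
from h import *
s=ctrl.read_state();p=s["eef_pos"];print(s["clock"],p,s["force"],s["wrist_torque"],s["finger_gap"])
for n in("scene","top"):
    c=camera(n);W=cloud(c)
    # cross-section: points off the gripper's x range, tray lobes
    for x0,x1 in((.40,.455),(.56,.62)):
        m=(W[...,0]>x0)&(W[...,0]<x1)&(abs(W[...,1]-p[1])<.17)&(W[...,2]>.008)&(W[...,2]<.16)
        P=W[m];print(n,(x0,x1),len(P))
        for z0 in np.arange(.008,.16,.015):
            Q=P[(P[:,2]>=z0)&(P[:,2]<z0+.015)]
            if len(Q)>3:print("  z%.3f n%d y %.3f..%.3f med %.3f"%(z0,len(Q),*np.percentile(Q[:,1],[3,97]),np.median(Q[:,1])))
E
python3 side.py
```

```text
14.3 [ 0.50924262 -0.0016042   0.13462498] [-0.77566236 -0.41420607 -7.73821734] [ 0.13720625 -0.0314051   0.00774873] 0.08014741849494367
scene (0.4, 0.455) 923
  z0.008 n35 y -0.033..-0.001 med -0.003
  z0.023 n81 y -0.052..0.003 med -0.003
  z0.038 n109 y -0.049..0.006 med -0.005
  z0.053 n121 y -0.045..0.009 med -0.004
  z0.068 n168 y -0.043..0.013 med -0.007
  z0.083 n210 y -0.041..0.017 med -0.007
  z0.098 n198 y -0.037..0.014 med -0.017
scene (0.56, 0.62) 241
  z0.008 n28 y -0.002..0.003 med 0.000
  z0.023 n32 y 0.002..0.006 med 0.004
  z0.038 n34 y 0.005..0.009 med 0.007
  z0.053 n36 y 0.009..0.013 med 0.011
  z0.068 n34 y 0.013..0.017 med 0.015
  z0.083 n21 y 0.014..0.020 med 0.017
  z0.098 n56 y -0.014..0.020 med 0.004
top (0.4, 0.455) 7
  z0.008 n7 y -0.151..0.122 med 0.070
top (0.56, 0.62) 4
  z0.008 n4 y -0.118..0.161 med 0.103
```

Request:
drive_tool:
  targets:
    - [0, -2, -5, 0]
    - [0, -7, 0, 0]
    - [0.5, -8, 0, 0]
    - [0, -8, -1, 0]
    - [0, -7, -2, 0]

```text
clock: 15.02
eef_pos: [0.512, -0.032, 0.1291]
orientation: [-0.01, 1.0, 0.0, 0.002]
force: [-1.3, 1.9, 21.7]
finger_gap: 0.077
grasp_force: 30.0
```

```bash
python3 side.py|grep -v top
```

```text
15.025 [ 0.5120301  -0.03203545  0.12905973] [-1.25493745  1.89322654 21.72472929] [0.38054146 0.40119234 0.02869439] 0.07715715550488744
scene (0.4, 0.455) 969
  z0.008 n61 y -0.057..-0.006 med -0.008
  z0.023 n113 y -0.060..-0.006 med -0.015
  z0.038 n129 y -0.060..-0.005 med -0.013
  z0.053 n160 y -0.061..-0.005 med -0.018
  z0.068 n173 y -0.060..-0.005 med -0.024
  z0.083 n210 y -0.060..-0.005 med -0.027
  z0.098 n123 y -0.059..-0.006 med -0.030
scene (0.56, 0.62) 302
  z0.008 n33 y -0.005..-0.002 med -0.003
  z0.023 n45 y -0.005..-0.001 med -0.003
  z0.038 n50 y -0.005..0.000 med -0.002
  z0.053 n45 y -0.004..-0.000 med -0.002
  z0.068 n45 y -0.004..-0.000 med -0.002
  z0.083 n36 y -0.006..-0.000 med -0.002
  z0.098 n48 y -0.040..-0.000 med -0.018
  z0.008 n10 y -0.193..0.106 med 0.031
```

Request:
drive_tool:
  targets:
    - [0, -11, 1.5, 0]
    - [0.5, -12, 1, 0]
    - [0, -12, 0, 0]
    - [0.5, -12, -1, 0]
    - [0, 0, 0, 0]

```text
clock: 15.75
eef_pos: [0.5128, -0.0803, 0.1294]
orientation: [-0.009, 1.0, -0.0, 0.002]
force: [2.2, 0.8, 8.8]
finger_gap: 0.082
grasp_force: 30.0
```

```bash
python3 side.py|grep -v top
```

```text
15.75 [ 0.51277946 -0.08025636  0.12938885] [2.19845341 0.82258262 8.80359563] [ 0.12329947 -0.38734575  0.03808888] 0.08171788069856531
scene (0.4, 0.455) 1024
  z0.008 n39 y -0.068..-0.009 med -0.046
  z0.023 n116 y -0.071..-0.011 med -0.022
  z0.038 n159 y -0.077..-0.015 med -0.024
  z0.053 n169 y -0.082..-0.022 med -0.031
  z0.068 n189 y -0.087..-0.027 med -0.038
  z0.083 n209 y -0.091..-0.032 med -0.051
  z0.098 n142 y -0.084..-0.038 med -0.052
scene (0.56, 0.62) 394
  z0.008 n10 y -0.010..-0.006 med -0.008
  z0.023 n52 y -0.016..-0.006 med -0.011
  z0.038 n65 y -0.021..-0.012 med -0.017
  z0.053 n64 y -0.026..-0.017 med -0.021
  z0.068 n66 y -0.031..-0.023 med -0.027
  z0.083 n69 y -0.091..-0.028 med -0.033
  z0.098 n67 y -0.080..-0.034 med -0.040
  z0.008 n5 y -0.010..0.038 med -0.010
  z0.023 n15 y -0.017..-0.013 med -0.014
  z0.038 n27 y -0.026..-0.016 med -0.020
  z0.053 n25 y -0.029..-0.022 med -0.026
  z0.068 n31 y -0.039..-0.028 med -0.032
  z0.083 n30 y -0.041..-0.034 med -0.037
  z0.098 n11 y -0.043..-0.038 med -0.040
  z0.008 n5 y -0.207..0.074 med 0.057
  z0.038 n9 y -0.020..-0.014 med -0.016
  z0.053 n16 y -0.026..-0.019 med -0.023
  z0.068 n19 y -0.034..-0.025 med -0.029
  z0.083 n27 y -0.039..-0.029 med -0.032
  z0.098 n32 y -0.048..-0.034 med -0.041
  z0.113 n5 y -0.047..-0.041 med -0.044
```

Leaning about 20° past vertical in the right direction, with the pivot edge holding. Continuing the arc.

Request:
drive_tool:
  targets:
    - [0, -11, -2, 0]
    - [0, -11, -3, 0]
    - [0.5, -11, -4, 0]
    - [0, -11, -5, 0]
    - [0.5, -10, -6, 0]

```text
clock: 16.48
eef_pos: [0.5127, -0.1345, 0.1087]
orientation: [-0.009, 1.0, -0.001, 0.001]
force: [1.7, -2.8, 4.8]
finger_gap: 0.078
grasp_force: 30.0
```

Request:
drive_tool:
  targets:
    - [0, -9, -7, 0]
    - [0, -9, -8, 0]
    - [0, -8, -9, 0]
    - [0, -7, -9, 0]
    - [0, 0, 0, 0]

```text
clock: 17.1
eef_pos: [0.5109, -0.1678, 0.0743]
orientation: [-0.009, 1.0, -0.0, -0.001]
force: [-1.4, -4.7, 2.8]
finger_gap: 0.074
grasp_force: 30.0
```

```bash
python3 side.py|head -16
```

```text
17.1 [ 0.51089815 -0.16780418  0.07429766] [-1.43556746 -4.66127475  2.81814353] [-0.88767755  0.14139462  0.04796774] 0.07406909344605851
scene (0.4, 0.455) 1015
  z0.008 n87 y -0.101..-0.048 med -0.067
  z0.023 n140 y -0.119..-0.041 med -0.071
  z0.038 n175 y -0.131..-0.035 med -0.075
  z0.053 n235 y -0.131..-0.032 med -0.056
  z0.068 n256 y -0.111..-0.055 med -0.078
  z0.083 n122 y -0.122..-0.090 med -0.107
scene (0.56, 0.62) 401
  z0.008 n30 y -0.336..-0.050 med -0.322
  z0.023 n9 y -0.051..-0.041 med -0.048
  z0.038 n13 y -0.040..-0.035 med -0.038
  z0.053 n81 y -0.060..-0.032 med -0.045
  z0.068 n170 y -0.098..-0.057 med -0.076
  z0.083 n98 y -0.125..-0.093 med -0.109
top (0.4, 0.455) 564
```

Request:
drive_tool:
  targets:
    - [0, -7, -9, 0]
    - [0, -6, -10, 0]
    - [0, -5, -11, 0]
    - [0, -4, -9, 0]
    - [0, -3, -8, 0]

```text
clock: 17.82
eef_pos: [0.5115, -0.1906, 0.0271]
orientation: [-0.01, 1.0, 0.001, -0.001]
force: [-1.3, 2.3, -1.6]
finger_gap: 0.077
grasp_force: 30.0
```

Request:
drive_tool:
  targets:
    - [0, -1, -4, 0]
    - [0, 0, -2, 0]
    - [0, 0, 0, 0]

```text
clock: 18.2
eef_pos: [0.5118, -0.192, 0.0221]
orientation: [-0.01, 1.0, 0.0, -0.0]
force: [-1.1, 0.3, -1.5]
finger_gap: 0.077
grasp_force: 30.0
```

Run:
```python
from h import *
s=ctrl.read_state();print(s["clock"],s["eef_pos"],s["force"])
c=camera("scene");W=cloud(c)
n,m,a,r,P=topfit(W,.045,.075,.36,.66,-.2,-.03);print(n,m,a,r)
A=np.c_[P[:,:2]-m[:2],np.ones(n)];print("slope",np.linalg.lstsq(A,P[:,2],rcond=None)[0])
```

```text
18.2 [ 0.51179644 -0.19195967  0.02214396] [-1.05603403  0.25107558 -1.51391335]
1452 [ 0.4932 -0.1049  0.0607] -2.44 ((510.69012451171875, -127.51036834716797), (144.6459503173828, 224.52163696289062), 89.44488525390625)
slope [0.01863754 0.00281383 0.06065251]
```

Request:
drive_tool:
  targets:
    - [0, 0, -1, 0]
    - [0, 0, -1, 0]
    - [0, 0, 0, 0]

```text
clock: 18.62
eef_pos: [0.512, -0.1924, 0.0202]
orientation: [-0.009, 1.0, -0.0, 0.0]
force: [-0.3, -0.6, -1.8]
finger_gap: 0.075
grasp_force: 30.0
```

Request:
drive_tool:
  targets:
    - [0, 0, 0, 0]
    - [0, 0, 0, 0]
    - [0, 0, 20, 0]
    - [0, 0, 50, 0]
    - [0, 0, 50, 0]
  hand: 0.27

```text
clock: 19.25
eef_pos: [0.5117, -0.192, 0.1414]
orientation: [-0.009, 1.0, 0.0, -0.0]
force: [0.8, -1.0, 0.8]
finger_gap: 0.271
grasp_force: 0.0
```

Request:
drive_tool:
  targets:
    - [0, 30, 60, 0]
    - [0, 60, 0, 0]
    - [0, 60, 0, 0]
    - [0, 60, 0, 0]
    - [0, 60, 0, 0]
  hand: 1

```text
clock: 19.88
eef_pos: [0.5118, 0.0778, 0.1966]
orientation: [-0.009, 1.0, 0.0, 0.001]
force: [0.4, -0.5, 0.4]
finger_gap: 0.801
grasp_force: 0.0
```

Run:
```python
from h import *
s=ctrl.read_state();print(s["clock"],s["eef_pos"],s["force"],R.from_quat(s["orientation"]).as_euler("xyz",degrees=True))
for t in("top","scene"):
    c=camera(t);W=cloud(c)
    n,m,a,r,P=topfit(W,.042,.075,.36,.66,-.19,-.03);print(n,m,a,r)
    A=np.c_[P[:,:2]-m[:2],np.ones(n)];print("slope",np.linalg.lstsq(A,P[:,2],rcond=None)[0])
    for q in("loaded_tray_waist","dish_0","loaded_tray","empty_tray"):
        for k in (models.spot_point if "waist" in q else models.masks_of)(t,q)[:4]:
            u=k.get("at",k.get("bbox"));print(q,round(k["score"],2),np.round(u),world(c,u[0],u[1],z=.05).round(3))
```

```text
19.875 [0.51178518 0.0778245  0.1965812 ] [ 0.37742195 -0.53984183  0.40039626] [ 1.79976947e+02  6.95043885e-02 -1.78922429e+02]
1534 [ 0.5107 -0.1092  0.0552] -0.79 ((512.5641479492188, -109.14466857910156), (102.72779846191406, 214.3472137451172), 89.39772033691406)
slope [-0.00546423 -0.00716654  0.05521887]
loaded_tray_waist 0.93 [321. 222.] [ 0.511 -0.115  0.05 ]
dish_0 0.93 [387. 217.  22.  22.] [ 0.537 -0.346  0.05 ]
dish_0 0.8 [229. 225.  24.  23.] [0.492 0.202 0.05 ]
loaded_tray 0.58 [320. 222.  33.  66.] [ 0.511 -0.111  0.05 ]
empty_tray 0.42 [308. 217.   5.   6.] [ 0.527 -0.07   0.05 ]
1340 [ 0.4971 -0.1022  0.0543] -2.15 ((510.688232421875, -108.13944244384766), (105.14913940429688, 221.1060791015625), 89.33345031738281)
slope [ 0.01041634 -0.03192457  0.05432378]
loaded_tray_waist 0.76 [328. 198.] [ 0.516 -0.107  0.05 ]
dish_0 0.77 [227. 241.  40.  27.] [0.444 0.231 0.05 ]
dish_0 0.75 [392. 190.  27.  15.] [ 0.474 -0.299  0.05 ]
loaded_tray 0.63 [330. 204.  62.  41.] [ 0.485 -0.092  0.05 ]
empty_tray 0.75 [330. 218.  61.  34.] [ 0.42  -0.049  0.05 ]
```

The pair lies flat and closed: top at 56 mm, centre about (0.512, -0.109), yaw about -0.7°. Next I grip the upper tray's waist, which is the former loaded tray.

Request:
drive_tool:
  targets:
    - [0, -45, 0, -0.9]
    - [0, -60, 0, -0.9]
    - [0, -55, 0, 0]
    - [0, -27, -30, 0]
    - [0, 0, -40, 0]

```text
clock: 21.0
eef_pos: [0.5122, -0.1153, 0.1263]
orientation: [0.009, 1.0, -0.001, 0.002]
force: [-0.7, -0.1, -0.6]
finger_gap: 0.999
grasp_force: 0.0
```

Request:
drive_tool:
  targets:
    - [0, 0, -30, 0]
    - [0, 0, 0, 0]
    - [0, 0, 0, 0]

```text
clock: 21.38
eef_pos: [0.5124, -0.1117, 0.0971]
orientation: [0.007, 1.0, -0.0, 0.001]
force: [0.4, 0.2, 0.4]
finger_gap: 0.999
grasp_force: 0.0
```

Request:
drive_tool:
  targets:
    - [0, 2.5, -25, 0]
    - [0, 0, -18, 0]
    - [0, 0, -9, 0]
    - [0, 0, -2, 0]
    - [0, 0, 0, 0]

```text
clock: 22.0
eef_pos: [0.5124, -0.1089, 0.0428]
orientation: [0.006, 1.0, -0.0, 0.001]
force: [0.7, -0.6, -0.7]
finger_gap: 0.999
grasp_force: 0.0
```

Request:
drive_tool:
  targets:
    - [0, 0, 0, 0]
    - [0, 0, 0, 0]
    - [0, 0, 0, 0]
    - [0, 0, 0, 0]
  hand: 0.5

```text
clock: 22.5
eef_pos: [0.512, -0.1087, 0.0422]
orientation: [0.006, 1.0, 0.0, 0.0]
force: [0.6, -0.1, 1.4]
finger_gap: 0.684
grasp_force: 30.0
```

Gripped at 60 mm. Lifting slowly straight up, then checking the dishes stay.

Request:
drive_tool:
  targets:
    - [0, 0, 4, 0]
    - [0, 0, 5, 0]
    - [0, 0, 6, 0]
    - [0, 0, 8, 0]
    - [0, 0, 10, 0]

```text
clock: 23.12
eef_pos: [0.5118, -0.1087, 0.0757]
orientation: [0.006, 1.0, 0.0, -0.0]
force: [0.3, 0.4, -2.9]
finger_gap: 0.681
grasp_force: 30.0
```

Request:
drive_tool:
  targets:
    - [0, 0, 25, 0]
    - [0, 0, 35, 0]
    - [0, 0, 15, 0]
    - [0, 0, 0, 0]

```text
clock: 23.62
eef_pos: [0.5124, -0.1087, 0.151]
orientation: [0.006, 1.0, -0.0, 0.001]
force: [0.0, 0.6, -2.4]
finger_gap: 0.683
grasp_force: 30.0
```

Run:
```python
from h import *
s=ctrl.read_state();print(s["clock"],s["eef_pos"],s["force"])
c=camera("scene");W=cloud(c)
for k in models.masks_of("scene","dish_0"):
    P=W[k["region"]&(c["z_map"]>0)];print(round(k["score"],2),np.round(k["bbox"]),np.percentile(P,[3,50,97],axis=0).round(3).tolist())
```

```text
23.625 [ 0.51241813 -0.10869706  0.15095055] [ 0.01232984  0.63829056 -2.43018752]
0.96 [227. 243.  36.  26.] [[0.46, 0.171, 0.0], [0.498, 0.219, 0.014], [0.542, 0.252, 0.018]]
0.88 [390. 190.  22.  14.] [[0.501, -0.387, 0.001], [0.534, -0.34, 0.014], [0.574, -0.308, 0.017]]
0.79 [344. 210.  32.  18.] [[0.41, -0.145, 0.035], [0.442, -0.102, 0.047], [0.488, -0.064, 0.05]]
0.76 [319. 194.  31.  23.] [[0.526, -0.147, 0.033], [0.559, -0.104, 0.047], [0.607, -0.065, 0.05]]
0.4 [318. 202.  35.   9.] [[0.524, -0.133, 0.025], [0.535, -0.084, 0.029], [0.583, -0.062, 0.033]]
```

The force shows only the tray's weight (2.4 N) and the two dish stacks stand at z = 50 mm in the other tray. Laying the empty tray at y about +0.06.

Request:
drive_tool:
  targets:
    - [0, 25, 0, 0]
    - [0, 45, 0, 0]
    - [0, 50, 0, 0]
    - [0, 35, 0, 0]
    - [0, 14, 0, 0]

```text
clock: 24.35
eef_pos: [0.5109, 0.0624, 0.1487]
orientation: [0.005, 1.0, -0.0, -0.001]
force: [0.3, -1.2, -2.2]
finger_gap: 0.683
grasp_force: 30.0
```

Request:
drive_tool:
  targets:
    - [0, 0, -30, 0]
    - [0, 0, -45, 0]
    - [0, 0, -35, 0]
    - [0, 0, -15, 0]
    - [0, 0, 0, 0]

```text
clock: 24.98
eef_pos: [0.5113, 0.0594, 0.0242]
orientation: [0.007, 1.0, -0.0, -0.001]
force: [0.5, -0.1, -2.9]
finger_gap: 0.681
grasp_force: 30.0
```

Request:
drive_tool:
  targets:
    - [0, 0, -4, 0]
    - [0, 0, -3, 0]
    - [0, 0, -1, 0]
    - [0, 0, 0, 0]

```text
clock: 25.48
eef_pos: [0.5124, 0.0604, 0.018]
orientation: [0.006, 1.0, 0.0, 0.001]
force: [-1.4, 0.4, 4.2]
finger_gap: 0.68
grasp_force: 30.0
```

Request:
drive_tool:
  targets:
    - [0, 0, 0, 0]
    - [0, 0, 0, 0]
    - [0, 0, 0, 0]
    - [0, 0, 30, 0]
    - [0, 0, 50, 0]
  hand: 1

```text
clock: 26.1
eef_pos: [0.5106, 0.0601, 0.0966]
orientation: [0.006, 1.0, -0.0, -0.002]
force: [1.1, 0.3, -0.1]
finger_gap: 0.995
grasp_force: 0.0
```

Request:
drive_tool:
  targets:
    - [0, 0, 60, 0]
    - [0, 0, 40, 0]
    - [0, 50, 0, 0]
    - [0, 60, 0, 0]
    - [0, 60, 0, 0]

```text
clock: 26.72
eef_pos: [0.5119, 0.2318, 0.1974]
orientation: [0.007, 1.0, 0.0, 0.0]
force: [1.7, -0.4, 0.3]
finger_gap: 1.001
grasp_force: 0.0
```

Request:
drive_tool:
  targets:
    - [0, 40, 0, 0]
    - [0, 0, 0, 0]
    - [0, 0, 0, 0]

```text
clock: 27.1
eef_pos: [0.5118, 0.2694, 0.1967]
orientation: [0.006, 1.0, -0.0, -0.0]
force: [0.5, 0.1, 0.5]
finger_gap: 1.003
grasp_force: 0.0
```

Run:
```python
from h import *
s=ctrl.read_state();print(s["clock"],s["eef_pos"],s["force"])
c=camera("top");W=cloud(c)
n,m,a,r,P=topfit(W,.018,.04,.36,.66,-.01,.13);print("placed",n,m,a,r)
A=np.c_[P[:,:2]-m[:2],np.ones(n)];print("slope",np.linalg.lstsq(A,P[:,2],rcond=None)[0])
n,m,a,r,P=topfit(W,.041,.06,.36,.66,-.19,-.03);print("dishes",n,m,a)
for x0,x1 in((.36,.51),(.51,.66)):
    Q=P[(P[:,0]>x0)&(P[:,0]<x1)];print(circ(Q,.045).round(1),Q.mean(0).round(4),Q[:,2].std().round(4))
camera("scene")
for t in("scene","top"):
  for q in("flask","dropper_bottle","capped_tube","timer"):
    print(t,q,[(round(k["score"],2),np.round(k["bbox"]).tolist()) for k in models.masks_of(t,q)[:2]])
```

```text
27.1 [0.51183893 0.26941431 0.1967382 ] [0.54100568 0.13536204 0.45214499]
placed 1465 [0.5116 0.0604 0.0288] -0.81 ((513.8792114257812, 60.82337188720703), (102.39552307128906, 216.69480895996094), 89.501708984375)
slope [-0.00050742 -0.02667366  0.02881706]
dishes 1007 [ 0.5099 -0.1086  0.0478] -0.67
[ 455.5 -107.8   44. ] [ 0.4545 -0.1081  0.0482] 0.003
[ 568.3 -109.6   44.8] [ 0.5677 -0.1092  0.0473] 0.003
scene flask [(0.62, [210.0, 203.0, 25.0, 52.0]), (0.3, [278.0, 228.0, 64.0, 47.0])]
scene dropper_bottle [(0.92, [233.0, 254.0, 15.0, 32.0]), (0.21, [318.0, 203.0, 32.0, 9.0])]
scene capped_tube [(0.58, [355.0, 167.0, 14.0, 39.0]), (0.49, [335.0, 219.0, 18.0, 6.0])]
scene timer [(0.46, [277.0, 228.0, 61.0, 47.0])]
top flask [(0.64, [231.0, 185.0, 23.0, 24.0])]
top dropper_bottle []
top capped_tube [(0.68, [367.0, 187.0, 15.0, 15.0]), (0.59, [321.0, 230.0, 33.0, 42.0])]
top timer [(0.63, [382.0, 248.0, 17.0, 22.0]), (0.24, [320.0, 209.0, 26.0, 28.0])]
```

The placed tray lies on the bench, both stacks are level at about 50 mm in their new tray, and the bystanders have not moved.

```bash
python3 -c "
from station import job
print(job.sign_off())"
```

```text
the job is handed in; nothing more can be done
None
```

I closed the pair, turned it over by the bar and handed the job in at about 27 s: all six dishes are upside down in their new tray, the emptied tray lies face down beside it (about 1.5° tilt from its bar, as the empty one did at the start), and the flask, dropper bottle, capped tube and timer are where they were.

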